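# Start the core shaker

## Task

Start the bench shaker: push its lid, which stands ajar, fully shut, then press the white-striped end of the black rocker down until it is fully over (power on), then press the green button all the way in and let it spring back. Do the three in that order. Only push: pick nothing up, do not open the lid further, do not press the red or the white button, and leave the loose castings and the brush where they are.

Things in the scene. Friction and masses are not known exactly. Their poses are not given: they have to be found in the camera images.
- lid (a joint): angle of the shaker's hinged lid, rad: 0 = shut flat on the box, grows as the near edge rises; starts 0.25 to 0.55 and stays where it is left (stiff hinge; about 2 to 3 N down on the pad moves it)
- lid_pad (a point): centre of the top face of the yellow push pad (50 mm along x by 70 mm along y, 5 mm thick) on the aluminium lid (180 x 200 x 8 mm), 145 mm from the hinge line and 35 mm in from the lid's near edge. Axes as the lid: x from near edge to hinge, z out of the lid. With the lid shut this point is 104 mm above the bench
- lid_hinge (a point): middle of the lid's hinge line, on the far upper rim of the shaker box, 90 mm above the bench; the hinge turns about its y axis
- shaker: blue open-topped steel box 180 x 200 x 90 mm (x, y, z) with grey castings in it, fixed to the bench; origin at the centre of its underside, lid hinged on its +x side
- panel: grey control box with a dark top plate, 220 x 230 x 70 mm (x, y, z), fixed to the bench; origin at the centre of its underside; its flat top, 70 mm above the bench, carries the rocker and three buttons in any of four places (2 by 2, 80 mm apart in x, 110 mm in y) and a loose casting along its far (+x) edge
- rocker (a joint): angle of the black rocker, rad: -0.2 = off (the striped end up), +0.2 = on (the striped end fully down); starts off, within 0.03, and stays where it is left (about 3 N at the stripe moves it)
- rocker_mark (a point): point on the top face of the rocker at its white stripe, 28 mm from the pivot; this end of the rocker is 40 mm long and 34 mm wide, level and 98 mm above the bench (at its top face) when on, and this point is about 11 mm higher when off
- rocker_pivot (a point): pivot of the rocker, 92 mm above the bench, in the middle of a grey bezel 46 x 94 mm whose top is 82 mm above the bench
- start (a joint): travel of the green button, m: 0 = out, 0.006 = fully in (about 5 N), springs back
- start_top (a point): centre of the top of the green button (32 mm diameter, in a black collar of 48 mm), 88 mm above the bench when out; it moves straight down
- stop (a joint): travel of the red stop button, m: 0 = out, 0.006 = in; not to be pressed
- stop_top (a point): centre of the top of the red button (40 mm diameter, collar 56 mm), 88 mm above the bench
- jog (a joint): travel of the white button, m: 0 = out, 0.006 = in; not to be pressed
- jog_top (a point): centre of the top of the white button (32 mm diameter, collar 48 mm), 88 mm above the bench
- casting_a: loose grey casting, a block 35 x 45 x 25 mm, lying on the far edge of the control box top; origin at the centre of its underside; leave it
- casting_b: loose grey casting, 40 x 60 mm and 22 mm high with a 28 mm boss up to 44 mm, on the bench in front of the shaker; origin at the centre of its underside; leave it
- brush: loose hand brush lying on the bench beyond the work, origin under its middle; leave it

How it is judged:
By the outcome, as a careful person would: the job done as asked, in the order asked, and still so for the second after the job is handed in, with the robot touching nothing.
It also fails if it takes over 48 s, if anything falls off the work surface, if the arm or the gripper's body presses on something with over 40 N, if the wrist force passes 120 N, or if a joint passes its speed limit or range.

## Robot

A 6-joint arm with a two-finger parallel gripper is mounted at the origin on the work surface. World frame = base frame: x ahead of the robot, y to its left, z up, the work surface at z = 0. Lengths are in mm, angles in rad, forces in N, time in s.
With the tool pointing down it reaches from about 350 to 975 mm from the base axis. Payload 7.1 kg.
Tool frame: the origin (TCP) lies midway between the tips of the shut fingers; the grasp point (between the pads) lies 19 mm behind it (ctrl.grip_point_offset is the distance from the TCP to the grasp point, in mm); z points along the fingers, y is the line along which they close (so a half turn about z gives the same grasp; the last joint's range is limited). The gripper opens to 88 mm and grips with 3 to 60 N. Pads are 20 mm wide; open, the fingers measure 115 mm over their backs; the gripper's body (75 mm by 178 mm) begins 61 mm behind the grasp point.
Start: joints at [-1.348, 0.423, 1.63, -0, 1.089, -0.019], TCP at [149.676, -606.796, 222.675] pointing down, gripper open.
Joint ranges: [-3, 3], [-0.9, 2.11], [0.09, 2.58], [-1.31, 4.45], [0.11, 2.69], [-2.54, 2.54]. Speed limits (rad/s): [2.39, 2.39, 3.01, 3.14, 3.14, 3.14].

## Interface

Orientations are given as a rotation vector (axis times angle).
In Python, from workcell import get_obs, optics, close_job, spotter, ctrl gives the robot as it stands. The module is installed in compiled form; this text tells all that it offers.
- The arm moves only by the tool move_arm, never from a script. Its argument "rows" is a list of rows, each a list of 5 numbers: the shift along the tool's x, y, z in cm, then the turn about the tool's z in degrees, then the opening in per cent of the stroke, from 0 (shut) to 100 (fully open). A call has 1 to 10 rows; each row shifts and turns the commanded pose from where the row before left it, along the tool's axes as they then stand; what a row does not reach is not made up. A row lasts 1/8 s, in which the tool goes at most 62.5 mm and 10.7 degrees, less where a joint would pass 70% of its speed; a pose out of reach is approached as far as the arm can. A call with a gripper value outside its range is refused whole. The fingers move at their own pace and stop on an object; the grip force is fixed at half the most. Time passes only in rows, so rows that do not move let the fingers close. It gives the time, the measured TCP pose, the force, the opening and the grip force at its end, in the units of the state.
- get_obs(): the state, without advancing time (a new reading comes with each control period).
- optics.get_image(name): name is "side" or "top"; returns the picture (420x560x3 uint8, blue, green, red); there is no depth.
- optics.calibration(name): a dict with "camera_matrix" (3x3 intrinsics, pixels), "xyz" and "orientation" of the camera in the world. Camera axes: x right, y down, z forward; pixel columns grow to the right and rows downward; lengths in mm; the calibration is good to about 2 mm. A picture is of the moment at which its call begins. calibration takes no time and is no camera call.
- close_job(): hands the job in; it is judged then, once.
Trained networks look in the newest picture that a camera, given by its name, has taken for a name from the list of things; names that differ only in an ending like _2 or _b are one class to them, and where a whole thing is asked for, a point or a joint stands for the part that bears it (a point fixed in the world has none). Each returns a list of dicts, best first, with "conf" (0 to 1); they miss things now and then, are a little off and sometimes report something else, mostly with a low value. They report only what shows in the picture. A call takes as long as a camera call.
- spotter.find_in(camera, label): "point" ([column, row] in pixels, amid what is visible of it).
- spotter.regions_of(camera, label): "region" (420x560 bool, what is visible of it) and "point" ([column, row] in pixels, amid what is visible of it).
The state is a dict: "t": time; "qpos": joint angles; "qvel": joint speeds; "joint_torque": joint torques, N m; "ee_pos": TCP position; "orientation": TCP orientation; "ft_force": force on the tool from outside, world axes, zero at the start; "moment": the same for the moment, N m; "width": finger opening in mm; "grasp_force": force on a finger pad.
Only numpy, scipy, OpenCV 4.12 (cv2) and the standard library are available. Lean on these libraries where they do the work, as an engineer would, in place of code of your own. Each camera call takes 0.05 s, during which the arm holds its last target. There are 200 camera calls.

## Working session

There is one attempt and no reset: what is moved stays moved. The work goes in short steps, Python scripts to look and compute and a tool call to move; the robot and the scene stay as the last step left them, time stands still between calls to the robot, and variables do not carry over. Pictures are saved under pics/ and viewed, at most 10 in all, crops included, and the job is handed in when it is done.

Besides the shell and the picture viewer there is one more tool, called after "Emit:" as name(argument=value, ...) on one line, values as JSON. move_arm: Moves the arm, as the interface text tells. Its arguments: {"type":"object","properties":{"rows":{"type":"array","items":{"type":"array","items":{"type":"number"}}}},"required":["rows"]}

```bash
mkdir -p pics
cat > h.py <<'E'
import numpy as np, cv2
from scipy.spatial.transform import Rotation as R
from workcell import get_obs, optics, close_job, spotter, ctrl
def cal(c):
    k=optics.calibration(c); return np.array(k["camera_matrix"]),np.array(k["xyz"],float),R.from_rotvec(k["orientation"]).as_matrix() if np.size(k["orientation"])==3 else np.array(k["orientation"])
def ray(c,p):
    K,o,M=cal(c); return o,M@np.linalg.solve(K,[p[0],p[1],1.])
def atz(c,p,z):
    o,d=ray(c,p); return o+d*(z-o[2])/d[2]
def tri(p1,p2):
    o1,d1=ray("top",p1);o2,d2=ray("side",p2)
    s=np.linalg.lstsq(np.c_[d1,-d2],o2-o1,rcond=None)[0]
    a,b=o1+d1*s[0],o2+d2*s[1]; return (a+b)/2,np.linalg.norm(a-b)
def proj(c,X):
    K,o,M=cal(c); q=K@(M.T@(np.asarray(X,float)-o)); return q[:2]/q[2]
E
python3 - <<'E'
from h import *
np.set_printoptions(precision=1,suppress=True)
im=[optics.get_image(c) for c in("top","side")]
cv2.imwrite("pics/top0.png",im[0]);cv2.imwrite("pics/side0.png",im[1])
for c in("top","side"): print(c,cal(c)[1],cal(c)[2].ravel(),cal(c)[0][0,0])
for l,z in dict(lid_pad=145,lid_hinge=90,rocker_mark=109,rocker_pivot=92,start_top=88,stop_top=88,jog_top=88,casting_a=95,casting_b=22,panel=70,shaker=90,brush=10).items():
    P={}
    for c in("top","side"):
        r=spotter.find_in(c,l); P[c]=r
        for q in r[:2]: print(l,c,np.array(q["point"]),round(q["conf"],2),atz(c,q["point"],z))
    if P["top"] and P["side"]: print("   tri",*tri(P["top"][0]["point"],P["side"][0]["point"]))
o=get_obs();print(o["t"],o["ee_pos"],o["orientation"],o["ft_force"],R.from_rotvec(o["orientation"]).as_matrix())
E
```

```text
top [439.3  26.3 901. ] [-0.  -1.   0.2 -1.   0.  -0.   0.  -0.2 -1. ] 419.8279957275508
side [ 249.3 -617.2  875. ] [ 0.9 -0.4  0.3 -0.5 -0.6  0.6 -0.  -0.7 -0.7] 446.61989362174427
lid_pad top [397.7 232. ] 0.87 [ 512.6 -196.5  145. ]
lid_pad side [292.3 278.6] 0.56 [ 517.  -212.5  145. ]
   tri [ 518.4 -202.7  129. ] 8.821756602673949
lid_hinge top [396.8 234.9] 0.93 [ 512.4 -210.5   90. ]
lid_hinge side [283.6 276.7] 0.58 [ 523.8 -168.8   90. ]
lid_hinge side [281.8 299.4] 0.51 [ 492.9 -214.    90. ]
   tri [ 507.6 -196.3  137.9] 1.0558881887593023
rocker_mark top [219.3 241.9] 0.66 [507.3 130.8 109. ]
rocker_mark top [400.4 231.3] 0.16 [ 517.3 -212.3  109. ]
rocker_mark side [214.3 187.6] 0.77 [502.7 127.  109. ]
   tri [506.2 132.  103.4] 3.396380179004342
rocker_pivot top [217.9 242. ] 0.6 [508.7 135.7  92. ]
rocker_pivot side [215.7 187.9] 0.84 [510.9 140.8  92. ]
   tri [508.5 134.8  98.3] 0.6584612430011897
start_top top [164.  234.5] 0.62 [526.7 240.7  88. ]
start_top side [288.  281.7] 0.73 [ 526.1 -182.9   88. ]
start_top side [204.8 161.8] 0.67 [528.4 248.1  88. ]
   tr
[... 843 characters left out ...]
201.1 211. ] 0.76 [573.6 171.9  70. ]
panel side [240.2 191.5] 0.94 [566.6 119.1  70. ]
panel side [282.1 299.1] 0.59 [ 500.  -203.4   70. ]
   tri [589.1 182.7   1.5] 9.084678787989699
shaker top [393.  234.5] 0.9 [ 513.4 -203.2   90. ]
shaker top [167.9 198. ] 0.66 [598.1 233.6  90. ]
shaker side [283.4 300.5] 0.55 [ 494.4 -217.7   90. ]
   tri [ 508.6 -207.4   67.2] 14.168780386506114
brush top [256.4 118.9] 0.88 [787.7  59.3  10. ]
brush side [321.5 189. ] 0.94 [786.7  71.   10. ]
brush side [244.2 370.4] 0.75 [ 371.4 -274.8   10. ]
   tri [779.9  59.3  24.7] 4.055359276803326
1.3 [ 149.7 -606.8  222.6] [-3.1 -0.4  0. ] [0.6 0.1 0.4] [[ 1.   0.2 -0. ]
 [ 0.2 -1.   0. ]
 [-0.  -0.  -1. ]]
```

View pics/top0.png

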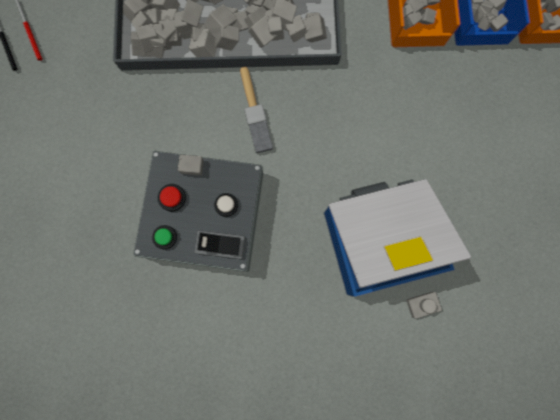

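View pics/side0.png

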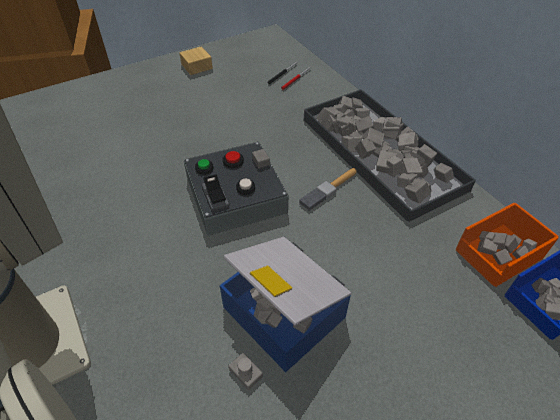

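The top view shows the pad at (409,253), the stripe at the left end of the rocker at (204,242), green (164,237), red (171,197) and white (226,204). The side view agrees: pad (271,281), stripe (212,181), green (204,164). Several network hits were wrong, so I'll refine with colour blobs.

```bash
cat >> h.py <<'E'
def blob(c,im,guess,kind,rad=25):
    h=cv2.cvtColor(im,cv2.COLOR_BGR2HSV).astype(int);H,S,V=h[...,0],h[...,1],h[...,2]
    m={"y":(H>20)&(H<35)&(S>150)&(V>80),"g":(H>45)&(H<80)&(S>120)&(V>60),"w":(S<70)&(V>140),"r":((H<8)|(H>172))&(S>130)}[kind]
    yy,xx=np.mgrid[:420,:560]; m=m&(np.hypot(xx-guess[0],yy-guess[1])<rad)
    return np.array([xx[m].mean(),yy[m].mean()]),m
def togo(X):
    o=get_obs(); return R.from_rotvec(o["orientation"]).as_matrix().T@(np.asarray(X)-o["ee_pos"])/10
E
python3 - <<'E'
from h import *
np.set_printoptions(precision=1,suppress=True)
I={c:cv2.imread(f"pics/{c}0.png") for c in("top","side")}
for n,k,a,b,r,z in[("pad","y",(409,253),(271,281),40,130),("green","g",(164,237),(204,164),20,88),("stripe","w",(204,242),(212,181),8,109),("white","w",(226,204),(246,186),14,88),("red","r",(171,197),(233,158),20,88)]:
    p,m=blob("top",I["top"],a,k,r);q,m2=blob("side",I["side"],b,k,r)
    print(n,p,q,m.sum(),m2.sum(),"tri",*tri(p,q),"atz",atz("top",p,z),atz("side",q,z))
    if n=="pad":
        for c,M in(("top",m),("side",m2)): print(cv2.boxPoints(cv2.minAreaRect(np.argwhere(M)[:,::-1].astype(np.float32))))
# panel corners, lid corners by eye
for p in[(155,154),(258,168),(137,253),(243,267)]: print("pc",atz("top",p,70))
# model fit: shaker x0,y0,yaw,angle from pad
print("pad side lid corners", *[tri(a,b)[0] for a,b in[((330,209),(349,291)),] ])
E
```

```text
pad [407.9 253.2] [270.7 280.5] 990 627 tri [ 473.  -205.9  163.4] 0.5214758811451139 atz [ 474.8 -216.5  130. ] [ 483.2 -186.5  130. ]
[[384.5 245.9]
 [425.  235.3]
 [431.6 260.2]
 [391.  270.8]]
[[249.3 272.7]
 [261.9 259.3]
 [291.6 287.3]
 [279.  300.7]]
green [162.5 236.2] [203.2 163.5] 242 92 tri [522.7 243.7  88.2] 1.5068947285737044 atz [523.4 243.5  88. ] [522.  244.1  88. ]
stripe [203.9 241.4] [210.6 178.7] 19 11 tri [508.5 159.9 108.9] 1.2291895626338039 atz [509.1 159.7 109. ] [507.9 159.9 109. ]
white [224.8 203.2] [245.  182.5] 186 75 tri [583.6 122.   91.3] 1.2457193124840644 atz [584.8 122.3  88. ] [584.4 125.2  88. ]
red [170.2 196.3] [232.3 156.7] 382 150 tri [601.2 229.9  88. ] 1.434640275028515 atz [601.9 229.7  88. ] [600.5 230.   88. ]
pc [694.6 266.3  70. ]
pc [659.   56.1  70. ]
pc [493.6 297.9  70. ]
pc [460.2  89.9  70. ]
pad side lid corners [ 659.4 -145.1 -122.5]
```

Run:
```python
from h import *
print(get_obs()["t"],togo([462,-209,215]))
```

```text
1.3 [ 39.84938992 -31.1423765    0.76491696]
```

Emit:
move_arm(rows=[[4,-3.1,0,0,0],[4,-3.1,0,0,0],[4,-3.1,0,0,0],[4,-3.1,0,0,0],[4,-3.1,0,0,0],[4,-3.1,0,0,0],[4,-3.1,0,0,0],[4,-3.1,0,0,0],[4,-3.1,0,0,0],[3.8,-3.2,0.8,0,0]])

```text
t: 2.55
ee_pos: [463.2, -208.4, 215.4]
orientation: [3.117, 0.379, 0.003]
ft_force: [0.1, -0.5, -0.2]
width: 0.5
grasp_force: 0.0
```

Emit:
move_arm(rows=[[0,0,0,0,0],[0,0,0,0,0]])

```text
t: 2.8
ee_pos: [461.5, -209.7, 214.7]
orientation: [3.118, 0.38, -0.0]
ft_force: [-0.3, -0.1, -0.3]
width: 0.1
grasp_force: 0.0
```

Run:
```python
from h import *
o=get_obs();print(o["t"],o["ee_pos"],o["width"],togo([462,-209,170]),R.from_rotvec(o["orientation"]).as_matrix().round(2))
```

```text
2.8 [ 461.46807498 -209.67582425  214.72733404] 0.1097154206344867 [ 0.06917088 -0.0535257   4.47270515] [[ 0.97  0.24 -0.  ]
 [ 0.24 -0.97 -0.  ]
 [-0.    0.   -1.  ]]
```

Emit:
move_arm(rows=[[0,0,2,0,0],[0,0,1.5,0,0],[0,0,1,0,0],[0,0,1,0,0],[0,0,1,0,0],[0,0,1,0,0],[0,0,1,0,0],[0,0,1,0,0],[0,0,0.7,0,0],[0,0,0,0,0]])

```text
t: 4.05
ee_pos: [461.5, -209.3, 112.0]
orientation: [-3.118, -0.379, 0.001]
ft_force: [-1.4, -1.1, -0.2]
width: 0.3
grasp_force: 0.0
```

Emit:
move_arm(rows=[[0,0,0.3,0,0],[0,0,0.2,0,0],[0,0,0,0,0]])

```text
t: 4.42
ee_pos: [461.8, -209.6, 107.7]
orientation: [3.119, 0.379, 0.001]
ft_force: [-0.4, -0.0, 0.5]
width: 0.2
grasp_force: 0.0
```

Emit:
move_arm(rows=[[0,0,0.2,0,0],[0,0,0.2,0,0],[0,0,0,0,0]])

```text
t: 4.8
ee_pos: [461.6, -209.6, 103.8]
orientation: [3.119, 0.379, -0.0]
ft_force: [-2.0, -0.6, 4.5]
width: 0.7
grasp_force: 2.5
```

Emit:
move_arm(rows=[[0,0,0.2,0,0],[0,0,0,0,0]])

```text
t: 5.05
ee_pos: [461.6, -209.7, 103.6]
orientation: [3.118, 0.379, 0.0]
ft_force: [-8.4, 3.2, 25.8]
width: 0.6
grasp_force: 13.3
```

Emit:
move_arm(rows=[[0,0,-3,0,0],[0,0,-3,0,0],[0,0,0,0,0]])

```text
t: 5.42
ee_pos: [463.2, -210.2, 163.5]
orientation: [3.116, 0.378, 0.007]
ft_force: [0.5, -0.3, -0.5]
width: 0.4
grasp_force: 0.0
```

Run:
```python
from h import *
cv2.imwrite("pics/side1.png",optics.get_image("side")[130:370,150:400].repeat(2,0).repeat(2,1))
o=get_obs();print(o["t"],o["ee_pos"],togo([510,163,140]))
```

```text
5.475 [ 462.25805999 -209.74256746  162.16691707] [ 13.55443547 -35.05037907   2.19660481]
```

View pics/side1.png

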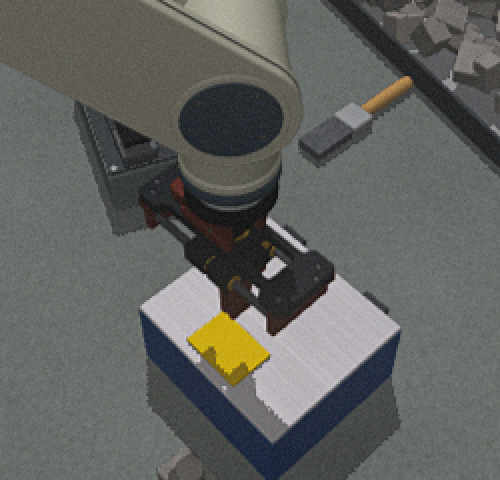

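The crop shows the lid flat on the box rim, shut. On to the rocker.

Emit:
move_arm(rows=[[1.5,-3.9,0,0,0],[1.5,-3.9,0,0,0],[1.5,-3.9,0,0,0],[1.5,-3.9,0,0,0],[1.5,-3.9,0,0,0],[1.5,-3.9,0,0,0],[1.5,-3.9,0,0,0],[1.5,-3.9,0,0,0],[1.55,-3.9,0,0,0],[0,0,2,0,0]])

```text
t: 6.72
ee_pos: [510.0, 166.5, 141.1]
orientation: [-3.117, -0.384, -0.003]
ft_force: [0.5, -0.8, -0.7]
width: 0.4
grasp_force: 0.0
```

Emit:
move_arm(rows=[[0,0,0,0,0],[0,0,0,0,0]])

```text
t: 6.98
ee_pos: [508.8, 163.3, 141.2]
orientation: [3.119, 0.378, -0.002]
ft_force: [0.1, 0.1, -0.5]
width: 0.3
grasp_force: 0.0
```

Run:
```python
from h import *
cv2.imwrite("pics/side2.png",cv2.resize(optics.get_image("side")[110:260,140:340],None,fx=3,fy=3))
o=get_obs();print(o["t"],o["ee_pos"],togo([510,163,112]))
```

```text
7.025 [509.09248593 163.25041318 141.59062975] [0.08339341 0.04604491 2.9590272 ]
```

View pics/side2.png

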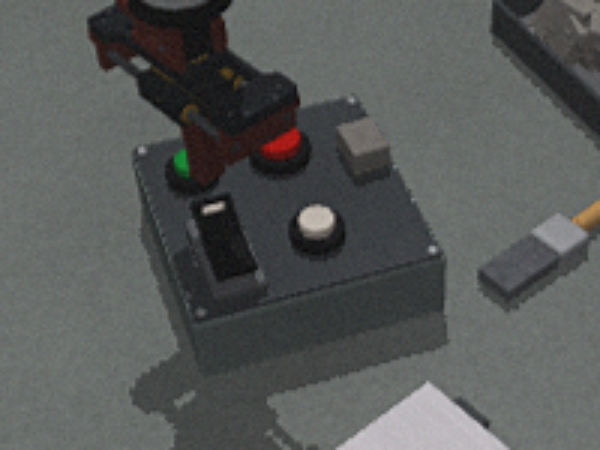

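The fingertips stand about 30 mm above the stripe (at 213,207 in the crop), in line with it. Pressing now.

Emit:
move_arm(rows=[[0,0,2,0,0],[0,0,1,0,0],[0,0,0.4,0,0],[0,0,0.4,0,0],[0,0,0.3,0,0],[0,0,0,0,0]])

```text
t: 7.78
ee_pos: [509.4, 163.6, 100.7]
orientation: [3.118, 0.379, 0.001]
ft_force: [1.0, 0.5, 1.5]
width: 1.0
grasp_force: 0.6
```

Emit:
move_arm(rows=[[0,0,0.2,0,0],[0,0,0,0,0]])

```text
t: 8.02
ee_pos: [509.2, 163.7, 98.7]
orientation: [3.119, 0.379, 0.0]
ft_force: [0.8, -0.3, 1.3]
width: 0.6
grasp_force: 0.7
```

Emit:
move_arm(rows=[[0,0,0.2,0,0],[0,0,0,0,0]])

```text
t: 8.28
ee_pos: [509.1, 163.7, 96.5]
orientation: [3.119, 0.379, -0.0]
ft_force: [1.3, 0.6, 1.9]
width: 0.5
grasp_force: 0.8
```

Emit:
move_arm(rows=[[0,0,0.1,0,0],[0,0,0,0,0]])

```text
t: 8.52
ee_pos: [509.2, 163.6, 96.3]
orientation: [3.119, 0.379, 0.0]
ft_force: [-1.1, 1.5, 8.9]
width: 0.4
grasp_force: 4.6
```

Emit:
move_arm(rows=[[0,0,0.1,0,0],[0,0,0,0,0]])

```text
t: 8.78
ee_pos: [509.2, 163.7, 96.1]
orientation: [-3.119, -0.379, -0.0]
ft_force: [-3.9, -1.3, 19.1]
width: 0.3
grasp_force: 9.2
```

Emit:
move_arm(rows=[[0,0,-2,0,0],[0,0,-2,0,0],[0,0,0,0,0]])

```text
t: 9.15
ee_pos: [509.5, 163.7, 135.5]
orientation: [-3.119, -0.379, -0.002]
ft_force: [0.4, 0.7, -0.2]
width: 0.4
grasp_force: 0.0
```

Run:
```python
from h import *
o=get_obs();print(o["t"],o["ee_pos"],togo([522.7,243.7,110]))
```

```text
9.15 [509.54109534 163.66065567 135.46045886] [ 3.19075182 -7.45616348  2.54982604]
```

Emit:
move_arm(rows=[[1.6,-3.7,0,0,0],[1.6,-3.7,0,0,0],[0,0,0,0,0],[0,0,0,0,0]])

```text
t: 9.65
ee_pos: [521.4, 242.4, 133.5]
orientation: [3.118, 0.38, -0.004]
ft_force: [-0.7, -0.5, -0.8]
width: 0.5
grasp_force: 0.0
```

Run:
```python
from h import *
cv2.imwrite("pics/side3.png",cv2.resize(optics.get_image("side")[110:260,140:340],None,fx=3,fy=3))
o=get_obs();print(o["t"],o["ee_pos"],togo([522.7,243.7,95]))
```

```text
9.7 [521.5363331  242.17922588 133.72312971] [ 0.15791658 -0.12210738  3.87190246]
```

View pics/side3.png

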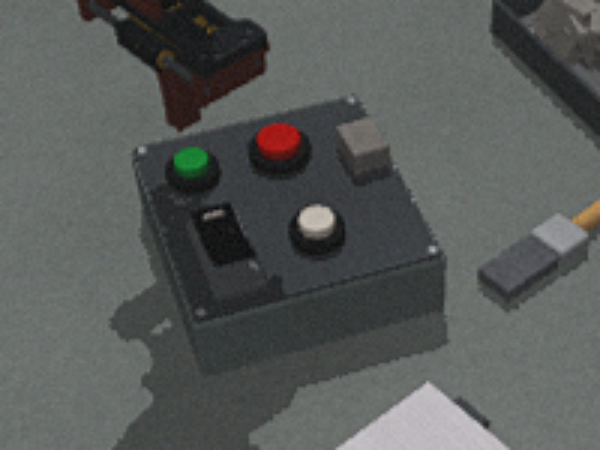

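The stripe end is now down (stripe at 213,215, other end raised), so the rocker is on. Pressing green.

Emit:
move_arm(rows=[[0.1,-0.1,2,0,0],[0,0,2,0,0],[0,0,0.5,0,0],[0,0,0.3,0,0],[0,0,0.2,0,0],[0,0,0,0,0]])

```text
t: 10.45
ee_pos: [522.8, 243.5, 86.2]
orientation: [3.118, 0.379, -0.001]
ft_force: [-4.8, -6.3, 13.7]
width: 0.8
grasp_force: 6.7
```

Emit:
move_arm(rows=[[0,0,0.2,0,0],[0,0,0,0,0]])

```text
t: 10.7
ee_pos: [522.9, 243.5, 85.9]
orientation: [3.118, 0.379, -0.001]
ft_force: [-10.2, -7.9, 29.1]
width: 0.7
grasp_force: 14.8
```

Rigid contact at 86 mm, short of the 82 expected. The two shut tips measure 27 x 20 mm, so their corners overhang the 32 mm button and rest on the collar. I'll lift, open and press with one finger, with the other one off the panel on the +y side.

Emit:
move_arm(rows=[[0,0,-2.4,0,0],[0,0,-2,0,0],[0,-2.5,0,0,100],[0,-2.6,0,0,100],[0,0,0,0,100],[0,0,0,0,100],[0,0,0,0,100],[0,0,0,0,100],[0,0,0,0,100]])

```text
t: 11.82
ee_pos: [511.2, 293.5, 126.7]
orientation: [3.119, 0.378, -0.0]
ft_force: [-0.1, -0.1, 0.1]
width: 66.9
grasp_force: 0.0
```

Run:
```python
from h import *
cv2.imwrite("pics/side4.png",cv2.resize(optics.get_image("side")[80:230,110:310],None,fx=3,fy=3))
I=optics.get_image("side");p,m=blob("side",I,(203,163),"g",20);print(p,m.sum(),atz("side",p,88))
o=get_obs();M=R.from_rotvec(o["orientation"]).as_matrix()
t=np.array([522.7,243.7,95])-M[:,1]*(o["width"]/2+6.75)
print(o["t"],o["ee_pos"],o["width"],togo(t),t)
```

```text
[203.22580645 163.51612903] 93 [522.0536614  243.98934544  88.        ]
11.925 [511.09902985 293.72125734 126.65164483] 74.8046708917274 [-0.0698311   0.71913195  3.16524372] [512.13990381 286.57088865  94.99934158]
```

View pics/side4.png

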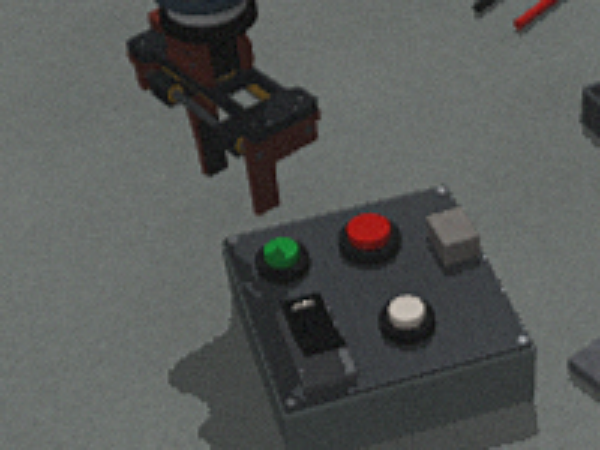

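The right finger's tip shows at (263,212) in the crop, above green (282,250). I'll check it by projection once the fingers stop.

Emit:
move_arm(rows=[[0,0,1,0,100],[0,0,1,0,100],[0,0,0,0,100]])

```text
t: 12.3
ee_pos: [510.1, 293.5, 105.3]
orientation: [3.118, 0.379, -0.004]
ft_force: [0.1, -0.3, 1.1]
width: 88.0
grasp_force: 0.0
```

Run:
```python
from h import *
cv2.imwrite("pics/side5.png",cv2.resize(optics.get_image("side")[110:210,150:270],None,fx=5,fy=5))
o=get_obs();M=R.from_rotvec(o["orientation"]).as_matrix()
t=np.array([522.5,243.8,95])-M[:,1]*(o["width"]/2+6.75)
print(o["t"],o["ee_pos"],o["width"],togo(t))
F=o["ee_pos"]+M[:,1]*o["width"]/2
for a in(0,13.5):
  for b in(-10,10): print((proj("side",F+M[:,1]*a+M[:,0]*b)-[150,110])*5)
print(atz("side",(197.7,150.7),126.7), "green",(proj("side",[522.5,243.8,88])-[150,110])*5)
```

```text
12.35 [510.54226691 293.69661819 105.83753905] 87.95275606221075 [-0.03217639  0.05776333  1.08585002]
[239.39960095 243.58150928]
[269.93548455 226.03204146]
[255.23424592 256.00814236]
[285.81958188 238.26313957]
[516.28577746 254.21068939 126.7       ] green [267.05297224 267.50316698]
```

View pics/side5.png

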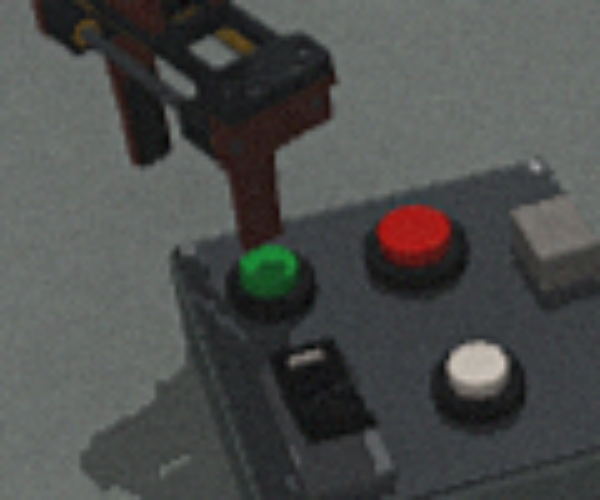

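The finger tip (about 262,245) sits just above green (269,268) and matches the projection. Pressing.

Emit:
move_arm(rows=[[0,0,1,0,100],[0,0,0.6,0,100],[0,0,0.3,0,100],[0,0,0.2,0,100],[0,0,0,0,100]])

```text
t: 12.98
ee_pos: [511.0, 293.9, 86.3]
orientation: [3.119, 0.379, -0.0]
ft_force: [-2.0, -0.6, 6.3]
width: 87.8
grasp_force: 3.4
```

Emit:
move_arm(rows=[[0,0,0.2,0,100],[0,0,0,0,100]])

```text
t: 13.22
ee_pos: [511.1, 294.0, 85.8]
orientation: [3.119, 0.379, 0.001]
ft_force: [-7.3, -1.9, 21.0]
width: 87.9
grasp_force: 10.8
```

Rigid at 86 again. I'll look at the contact while pressing: the wrist moment gives the contact point, and a picture shows the collar.

Run:
```python
from h import *
np.set_printoptions(precision=2,suppress=True)
I=optics.get_image("side")
cv2.imwrite("pics/side6.png",cv2.resize(I[125:195,170:254],None,fx=8,fy=8,interpolation=cv2.INTER_CUBIC))
for i in range(3):
    if i: optics.get_image("top")
    o=get_obs();F=np.array(o["ft_force"]);m=np.array(o["moment"])*1000
    print(o["ee_pos"],F,m,"contact offset if ref at TCP:",-m[1]/F[2],m[0]/F[2])
print("ref at TCP, expected offset",[11.6,-50.2])
M=R.from_rotvec(o["orientation"]).as_matrix();f=o["ee_pos"]+M[:,1]*44
for a in(0,13.5):
  for b in(-10,10): print((proj("side",f+M[:,1]*a+M[:,0]*b)-[170,125])*8)
for z in(88,82,76,70):print(z,(proj("side",[522.4,243.8,z])-[170,125])*8)
```

```text
[511.15 294.04  85.9 ] [-6.03 -1.39 21.76] [-1347.38   920.2   -301.45] contact offset if ref at TCP: -42.28575105010015 -61.91605237656479
[511.15 294.03  85.87] [-6.6  -1.78 21.03] [-1376.08   943.31  -289.23] contact offset if ref at TCP: -44.85162580104826 -65.42849357963492
[511.18 294.02  85.9 ] [-6.11 -2.12 21.6 ] [-1350.13   888.86  -362.01] contact offset if ref at TCP: -41.15570235617817 -62.51349135121648
ref at TCP, expected offset [11.6, -50.2]
[232.52 314.56]
[280.67 286.41]
[257.58 334.44]
[305.8  305.98]
88 [267.01 308.11]
82 [269.26 321.74]
76 [271.49 335.27]
70 [273.71 348.7 ]
```

View pics/side6.png

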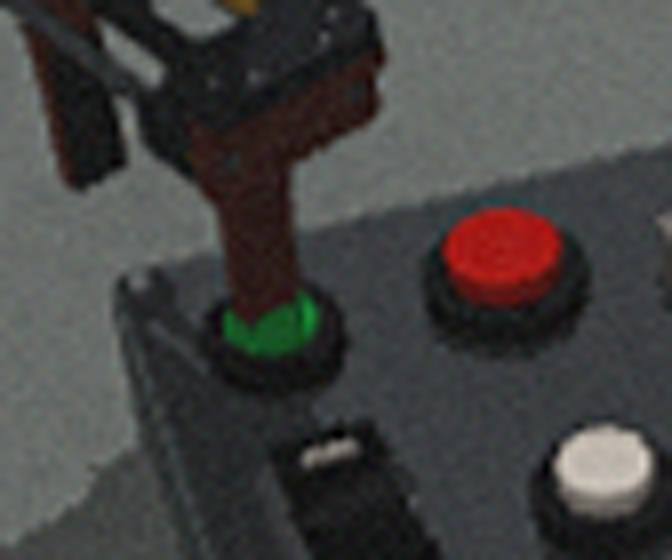

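Emit:
move_arm(rows=[[0,0,-0.3,0,100],[0,0,0,0,100]])

```text
t: 13.62
ee_pos: [511.0, 293.9, 87.3]
orientation: [-3.119, -0.379, -0.0]
ft_force: [-0.4, -0.6, 4.3]
width: 87.9
grasp_force: 2.1
```

Emit:
move_arm(rows=[[0,0,-0.1,0,100],[0,0,0,0,100]])

```text
t: 13.88
ee_pos: [511.0, 293.9, 87.7]
orientation: [3.119, 0.379, -0.0]
ft_force: [-1.1, 0.1, 3.8]
width: 88.0
grasp_force: 2.0
```

Emit:
move_arm(rows=[[0,0,-0.1,0,100],[0,0,0,0,100]])

```text
t: 14.12
ee_pos: [511.0, 293.9, 88.6]
orientation: [3.119, 0.379, -0.0]
ft_force: [-1.5, -0.1, 4.3]
width: 87.6
grasp_force: 1.7
```

Emit:
move_arm(rows=[[0,0,-0.1,0,100],[0,0,0,0,100]])

```text
t: 14.38
ee_pos: [511.0, 293.9, 89.7]
orientation: [-3.119, -0.379, 0.0]
ft_force: [-0.7, 0.8, 3.7]
width: 87.4
grasp_force: 1.4
```

Emit:
move_arm(rows=[[0,0,-0.2,0,100],[0,0,0,0,100]])

```text
t: 14.62
ee_pos: [511.0, 293.9, 91.7]
orientation: [-3.119, -0.379, -0.0]
ft_force: [-0.3, -0.0, 2.3]
width: 87.8
grasp_force: 0.8
```

Emit:
move_arm(rows=[[0,0,-0.2,0,100],[0,0,0,0,100]])

```text
t: 14.88
ee_pos: [511.1, 294.0, 93.7]
orientation: [-3.119, -0.379, -0.0]
ft_force: [-0.3, 1.3, -0.0]
width: 87.6
grasp_force: 0.0
```

The force rises linearly from 92 to 86 and then goes rigid. That is the full 6 mm of travel, so the button was fully in and sprang back; it just sits 4 mm higher than nominal. I'll retreat and verify.

Emit:
move_arm(rows=[[0,0,-4,0,100],[0,0,-5,0,100],[-3,-5,-3,0,100],[-3,-5,0,0,100],[-3,-5,0,0,100],[0,0,0,0,100],[0,0,0,0,100]])

```text
t: 15.75
ee_pos: [389.8, 415.9, 212.1]
orientation: [3.118, 0.38, 0.0]
ft_force: [-0.4, 0.3, 0.9]
width: 87.8
grasp_force: 0.0
```

Run:
```python
from h import *
np.set_printoptions(precision=1,suppress=True)
I={c:optics.get_image(c) for c in("top","side")}
for n,k,a,b,r in[("pad","y",(409,253),(265,300),50),("green","g",(164,237),(204,164),20),("stripe","w",(204,242),(211,181),8)]:
    p,m=blob("top",I["top"],a,k,r);q,m2=blob("side",I["side"],b,k,r)
    print(n,p,q,m.sum(),m2.sum(),"tri",*tri(p,q))
t=cv2.resize(I["top"][130:320,120:300],None,fx=2,fy=2);s=cv2.resize(I["side"][130:320,170:350],None,fx=2,fy=2)
cv2.imwrite("pics/end.png",np.hstack([t,s]))
o=get_obs();print(o["t"],o["ee_pos"],o["ft_force"])
```

```text
pad [400.7 264.8] [263.9 303.6] 907 785 tri [ 454.4 -210.2  100.7] 0.5327595865012795
green [162.5 236.2] [203.1 163.5] 243 93 tri [522.6 243.7  88.3] 1.6581590147308565
stripe [202.8 242.1] [210.5 180.9] 29 11 tri [508.5 163.9  98. ] 0.7823915739989491
15.85 [390.5 415.2 212.1] [ 0.3  0.2 -0.4]
```

View pics/end.png

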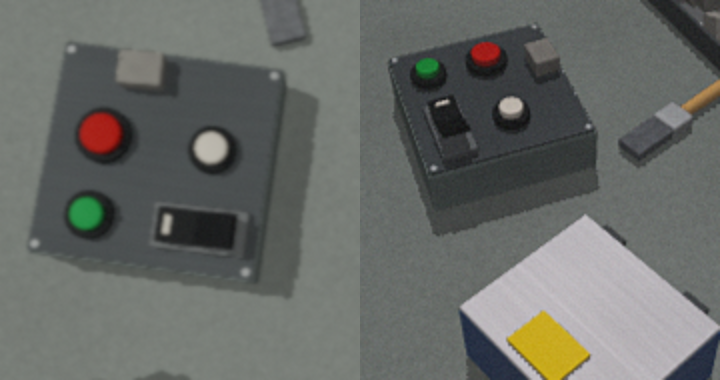

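The check agrees: stripe at 98.0 mm (on), pad level at its predicted shut position, green back out, and the castings and brush not moved. Handing in.

```bash
python3 -c "
from h import *
print(close_job())"
```

```text
the job is handed in; nothing more can be done
None
```

I shut the lid, pressed the rocker fully on, then pressed the green button fully in and let it spring back. I pressed it twice, after misreading the first press as incomplete. The job was handed in at about 16 s, with no verdict returned.

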